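# Photograph a pinned beetle on the copy stand

## Task

Take the record photograph of the beetle on the copy stand, with slow, light fingertip touches only: push the white specimen slide fully home under the camera by its upright front plate, press the far end of the lamp rocker to switch the ring lamp on, press the button of the round shutter release right down and let it come up again, then press the near end of the rocker to switch the lamp off. Make no exposure with the slide out or the lamp off, do not lift or jolt the slide or the beetle's block in its nest, and leave the other things on the desk where they are.

Things in the scene. Friction and masses are not known exactly. Their poses are not given: they have to be found in the camera images.
- copy_stand: Copy stand, fixed. Origin at desk height; x points from its open front to its column, y left seen from the front. Grey baseboard: x -165 to 155, y -115 to 115 mm, top z = 16 mm. Guide rails along x, 11 mm high, outer edges y = -47 and 47 mm, end at a cross bar, the stop, at x = 85 mm. Black switch housing on its front left, centre x = -118, y = 81 mm, 60 x 40 mm, top z = 28 mm.
- lens_axis (a point): On the lens axis, 21 mm above the desk, at x = 35 mm, y = 0 of the stand. Camera, its plate and ring lamp hang over it from z = 151 to 206 mm, none of them nearer the front than x = -15 mm; the column stands at x = 130 mm and is 312 mm high.
- slide: White plate 170 mm long (x), 72 wide, 5 thick, about 0.12 kg, lying loose between the rails (2 mm play a side), with an upright front plate (72 wide, 6 thick, 36 mm high). Origin: centre of the underside; axes as the stand's. Starts pulled out 40 to 75 mm to the front; slides along the stand's +x with 1 to 2 N. Fully home it meets the end stop and its origin is at x = 0 in the stand's frame.
- slide_face (a point): Middle of the outer face of the slide's front plate, 22 mm above the slide's underside (38 mm above the desk): the place to push, along the stand's +x. Fully home it is at x = -85 mm in the stand's frame.
- specimen: Brown beetle pinned on a white foam block (foam 24 x 30 x 18 mm, 52 mm high with the pin), standing loose in a 5 mm high nest on the slide. Origin: centre of its underside, 35 mm behind the slide's origin (towards the column).
- nest (a point): Middle of the nest's floor on the slide, where the block stands; 35 mm from the slide's origin in its +x, 7 mm above its underside. With the slide home it is under the lens.
- lamp_rocker (a joint): Lamp rocker, a shallow V-shaped black paddle 50 mm long (stand x) and 26 mm wide on the switch housing, hinged across its middle about the stand's y: -0.17 rad = near end (towards the front) down = lamp off (the start), +0.17 rad = far end down = lamp on. At its stop the pressed half lies nearly level, the other half is raised. It stays where it is left; 1 to 2 N at an end moves it.
- rocker_far_end (a point): On the paddle's upper face, 15 mm from its hinge on the far (column) side, beside a small clear lens: press straight down here to switch on. It is raised, about 41 mm above the desk, when off, and comes down 5 mm to its stop.
- rocker_near_end (a point): On the paddle's upper face, 15 mm from its hinge on the near (front) side, beside three fine ridges: press straight down here to switch off. Raised, about 41 mm above the desk, when the lamp is on; comes down 5 mm.
- release: Wireless shutter release, a grey round puck of 60 mm diameter and 19 mm height with a black button on top, fixed to the desk left or right of the stand's front. Origin: centre of the underside.
- release_button (a joint): Shutter button, black, 25 mm diameter, in the middle of the puck's top: 0 = up, 0.007 m = right down on its stop. Springs back; starts to move at 1.2 N, 3.6 N at 4 mm, on its stop at 5.4 N.
- button_top (a point): Middle of the button's upper face, 29 mm above the desk when up; press straight down.
- label_cards: Stack of paper labels with a band, 40 x 57 x 10 mm, loose on the side of the stand away from the release; leave alone.
- foam_block1: Black beetle on a foam block, 32 x 30 x 52 mm, loose beside the stand; leave alone.
- foam_block3: Black beetle on a foam block, 39 x 30 x 52 mm, loose beside the stand; leave alone.
- loupe: Folding pocket loupe, 26 x 67 x 16 mm, lying in front of the baseboard's right corner; leave alone.
- pinning_block: Stepped wooden block, 32 x 78 x 36 mm, beside the stand's rear; leave alone.
- dropper_bottle: Amber dropper bottle, 33 mm diameter, 100 mm high, beside the stand's rear; leave alone.
Not all that is in view belongs to the job. There is more than one size of the slide; the job needs the larger.

How it is judged:
By the outcome, as a careful person would: the job done as asked, in the order asked, and still so for the second after the job is handed in, with the robot touching nothing.
It also fails if it takes over 56 s, if anything falls off the work surface, if the arm or the gripper's body presses on something with over 40 N, if the wrist force passes 120 N, or if a joint passes its speed limit or range.

## Robot

A 6-joint arm with a two-finger parallel gripper is mounted at the origin on a cart in front of the work surface, level with it; the furniture and walls round the work are solid. World frame = base frame: x ahead of the robot, y to its left, z up, the work surface at z = 0. Lengths are in m, angles in rad, forces in N, time in s.
With the tool pointing down it reaches from about 0.275 to 1 m from the base axis. Payload 8.4 kg.
Tool frame: the origin (TCP) lies between the finger pads; the fingertips stand ctrl.tip_reach ahead of it and the grasp point (between the pads) lies 3 mm ahead of it (ctrl.tip_reach is the distance from the TCP to the fingertips, in m); z points along the fingers, y is the line along which they close (so a half turn about z gives the same grasp; the last joint's range is limited). The gripper opens to 85 mm and grips with 20 to 120 N. Pads are 22 mm wide; open, the fingers measure 114 mm over their backs; the gripper's body (76 mm by 85 mm) begins 54 mm behind the grasp point. The pads swing forward as they close: fully open they stand 13 mm farther back than shut.
Start: joints at [-1.22, 0.353, 1.633, -0, 1.155, -0.002], TCP at [0.216, -0.587, 0.253] pointing down, gripper open.
Joint ranges: [-2.63, 2.63], [-0.92, 2.1], [0.06, 2.66], [-1.3, 4.44], [0, 2.69], [-3.02, 3.02]. Speed limits (rad/s): [2.22, 2.22, 2.79, 3.14, 3.14, 3.14].

## Interface

Orientations are given as [roll, pitch, yaw] about the fixed x, y, z axes, in that order (R = Rz(yaw) Ry(pitch) Rx(roll)).
In Python, from bench import ctrl gives the robot as it stands. The module is installed in compiled form; this text tells all that it offers.
- The arm moves only by the tool drive_tool, never from a script. Its argument "targets" is a list of rows, each a list of 3 entries, a list of its own where there are three numbers: the opening, from 0 (shut) to 1 (fully open), then the shift along the tool's x, y, z in m, then the turn, a rotation vector about the tool's x, y, z in degrees. A call has 1 to 20 rows; each row is the pose to reach, as a shift and turn from the pose commanded when the call began, along the tool's axes at that moment; what a row does not reach only later rows make up. A row lasts 1/10 s, in which the tool goes at most 50 mm and 8.59 degrees, less where a joint would pass 70% of its speed; a pose out of reach is approached as far as the arm can. A call with a gripper value outside its range is refused whole. The fingers move at their own pace and stop on an object; the grip force is fixed at half the most. Time passes only in rows, so rows that repeat a pose let the fingers close. It gives the time, the measured TCP pose, the force, the opening and the grip force at its end, in the units of the state.
- ctrl.state(): the state, without advancing time (a new reading comes with each control period).
- ctrl.camera(name): name is "side" or "top"; returns a dict with "img" (400x640x3 uint8, red, green, blue), "fx", "fy", "cx", "cy" (pixels), "origin" and "attitude" of the camera in the world. Camera axes: x right, y down, z forward; pixel columns grow to the right and rows downward; lengths in m; the calibration is good to about 2 mm. A picture is of the moment at which its call begins. There is no depth.
- ctrl.job_done(): hands the job in; it is judged then, once.
The state is a dict: "time_s": time; "joint_pos": joint angles; "dq": joint speeds; "joint_torque": joint torques, N m; "tcp_pos": TCP position; "orientation": TCP orientation; "contact_force": force on the tool from outside, world axes, zero at the start; "torque": the same for the moment, N m; "width": opening from 0.0 (shut) to 1.0 (fully open); "grasp_force": force on a finger pad.
Only numpy, scipy, OpenCV 4.12 (cv2) and the standard library are available. Lean on these libraries where they do the work, as an engineer would, in place of code of your own. Each camera call takes 0.05 s, during which the arm holds its last target. There are 200 camera calls.

## Working session

There is one attempt and no reset: what is moved stays moved. The work goes in short steps, Python scripts to look and compute and a tool call to move; the robot and the scene stay as the last step left them, time stands still between calls to the robot, and variables do not carry over. Pictures are saved under pics/ and viewed, at most 10 in all, crops included, and the job is handed in when it is done.

Besides the shell and the picture viewer there is one more tool, called after "Request:" as name(argument=value, ...) on one line, values as JSON. drive_tool: Moves the arm, as the interface text tells. Its arguments: {"type":"object","properties":{"targets":{"type":"array"}},"required":["targets"]}

```bash
mkdir -p pics
python3 - <<'E'
from bench import ctrl
import cv2
s=ctrl.state(); print({k:s[k] for k in("time_s","tcp_pos","orientation","width","contact_force")},ctrl.tip_reach)
for n in("top","side"):
    c=ctrl.camera(n); cv2.imwrite(f"pics/{n}0.png",c["img"][:,:,::-1]); print(n,{k:c[k] for k in c if k!="img"})
E
```

```text
{'time_s': 0.0, 'tcp_pos': array([ 0.21583719, -0.58608187,  0.25257679]), 'orientation': array([-3.14024062e+00, -1.58909410e-05,  3.52859818e-01]), 'width': 1.001513020700287, 'contact_force': array([ 0.05413177,  0.76288965, -0.30435582])} 0.022
top {'fx': 444.6504371270624, 'fy': 444.6504371270624, 'cx': 318.3662526337654, 'cy': 195.88198701627763, 'origin': array([0.38298174, 0.02157485, 0.97357914]), 'attitude': array([-2.93970897e+00, -2.26852936e-04, -1.57511532e+00])}
side {'fx': 518.4819987826963, 'fy': 518.4819987826963, 'cx': 320.7975040437109, 'cy': 206.89102356874918, 'origin': array([ 0.43371712, -0.8430143 ,  0.67937281]), 'attitude': array([-2.19290941, -0.02253687, -0.16907689])}
```

View pics/top0.png

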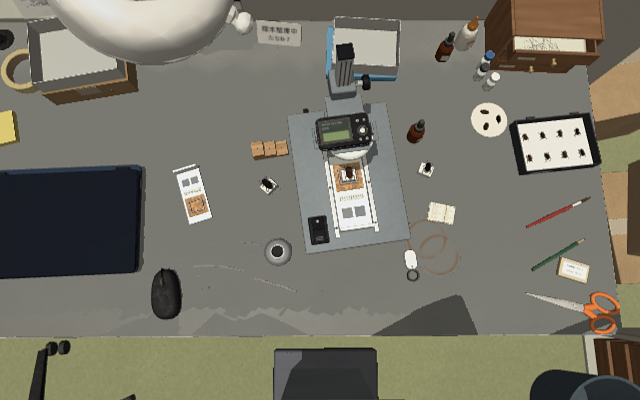

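View pics/side0.png

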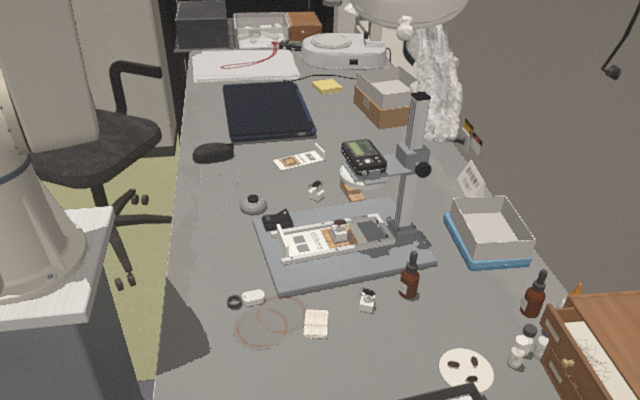

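The top view has the stand at about (350,175), the slide's front plate near (357,232), the black switch housing at (318,230) and the release puck at (278,251). A smaller decoy slide lies at (193,195). I'll enlarge for exact pixels.

Run:
```python
import cv2
a=cv2.imread("pics/top0.png")[140:270,255:425]; cv2.imwrite("pics/topc.png",cv2.resize(a,None,fx=4.5,fy=4.5,interpolation=cv2.INTER_CUBIC))
a=cv2.imread("pics/side0.png")[180:295,235:400]; cv2.imwrite("pics/sidec.png",cv2.resize(a,None,fx=4.5,fy=4.5,interpolation=cv2.INTER_CUBIC))
```

```text
(no output)
```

View pics/topc.png

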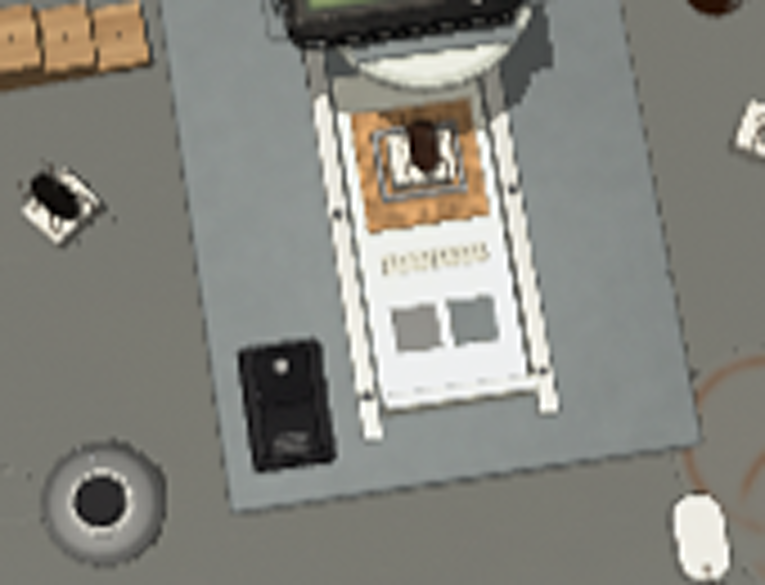

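View pics/sidec.png

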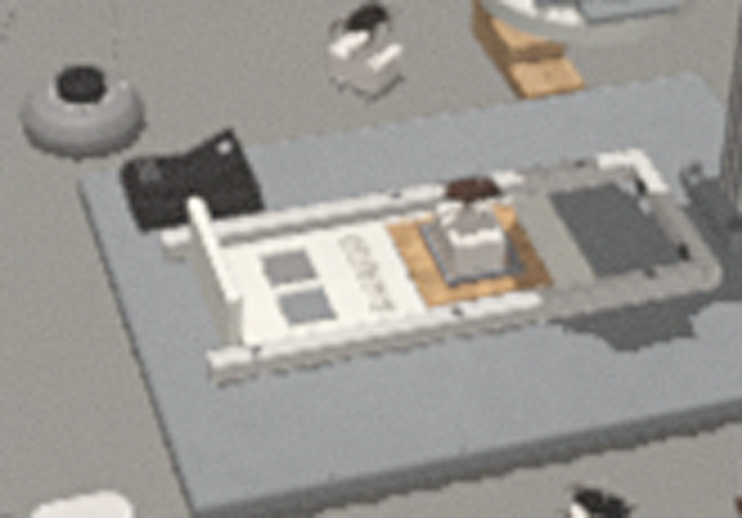

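The top crop shows the stand's front corners at (233,510) and (700,442), the rail ends at (365,440) and (558,408), the plate at (386,408)–(546,387) and the button at (100,500). The side crop shows the plate's top edge at (193,200)–(235,298) and the button at (81,70). Next I'll fit the poses.

```bash
cat > h.py <<'E'
import numpy as np
from scipy.spatial.transform import Rotation as R
from scipy.optimize import least_squares
C={"top":dict(f=444.65044,c=(318.36625,195.88199),o=[0.38298174,0.02157485,0.97357914],a=[-2.93970897,-2.26852936e-04,-1.57511532]),
"side":dict(f=518.482,c=(320.7975,206.891),o=[0.43371712,-0.8430143,0.67937281],a=[-2.19290941,-0.02253687,-0.16907689])}
def proj(n,p):
    k=C[n]; q=R.from_euler("xyz",k["a"]).inv().apply(np.asarray(p)-k["o"]); return k["f"]*q[:2]/q[2]+k["c"]
def back(n,u,z):
    k=C[n]; d=R.from_euler("xyz",k["a"]).apply([(u[0]-k["c"][0])/k["f"],(u[1]-k["c"][1])/k["f"],1]); o=np.array(k["o"]); return o+d*(z-o[2])/d[2]
T=lambda x,y:(255+x/4.5-.4,140+y/4.5-.4)
S=lambda x,y:(235+x/4.5-.4,180+y/4.5-.4)
E
cat > fit.py <<'E'
from h import *
# stand-frame points (x,y,z) ; d = slide pull-out
obs=[("top",T(233,510),(-.165,.115,.016),0),("top",T(700,442),(-.165,-.115,.016),0),
("top",T(240,348),(-.088,.101,.028),0),("top",T(255,471),(-.148,.101,.028),0),
("side",S(82,182),(-.165,.115,.016),0),("side",S(195,515),(-.165,-.115,.010),0),
("top",T(386,409),(-.085,.036,.052),1),("top",T(547,388),(-.085,-.036,.052),1),
("side",S(190,200),(-.085,.036,.052),1),("side",S(228,298),(-.085,-.036,.052),1)]
def w(p,q,s):
    c,n=np.cos(p[2]),np.sin(p[2]); x=q[0]-s*p[3]; return [p[0]+c*x-n*q[1],p[1]+n*x+c*q[1],q[2]]
f=lambda p:np.concatenate([proj(n,w(p,q,s))-u for n,u,q,s in obs])
r=least_squares(f,[.45,0,.15,.05],loss="soft_l1"); print(r.x); print(f(r.x).reshape(-1,2).round(2))
p=r.x
for n,q,s in(("face",(-.085,0,.038),1),("home",(-.085,0,.038),0),("far",(-.103,.081,.041),0),("near",(-.133,.081,.041),0)): print(n,np.round(w(p,q,s),4))
print("button",back("top",T(100,500),.029),back("side",S(81,71),.029))
E
python3 fit.py
```

```text
[ 0.63271895 -0.04414521  0.13673529  0.04602108]
[[-0.26  0.36]
 [ 1.65  0.39]
 [-0.36 -0.62]
 [ 0.15 -0.29]
 [-0.4  -2.23]
 [ 0.32  0.75]
 [ 0.66 -0.08]
 [-1.01 -0.24]
 [-0.51 -0.55]
 [ 0.06  0.18]]
face [ 0.5029 -0.062   0.038 ]
home [ 0.5485 -0.0557  0.038 ]
far [0.5196 0.0221 0.041 ]
near [0.4899 0.018  0.041 ]
button [0.4583204 0.1088989 0.029    ] [0.45874938 0.11250157 0.029     ]
```

Request:
drive_tool(targets=[[0, [0.04, -0.041, 0.0], [0, 0, 2]], [0, [0.08, -0.082, 0.0], [0, 0, 4]], [0, [0.115, -0.12, 0.01], [0, 0, 6]], [0, [0.15, -0.155, 0.03], [0, 0, 8]], [0, [0.185, -0.19, 0.045], [0, 0, 10]], [0, [0.22, -0.228, 0.06], [0, 0, 12.4]], [0, [0.255, -0.265, 0.075], [0, 0, 12.4]], [0, [0.29, -0.3, 0.09], [0, 0, 12.4]], [0, [0.325, -0.336, 0.11], [0, 0, 12.4]], [0, [0.36, -0.372, 0.12], [0, 0, 12.4]], [0, [0.38, -0.393, 0.13], [0, 0, 12.4]], [0, [0.392, -0.405, 0.1326], [0, 0, 12.4]], [0, [0.392, -0.405, 0.1326], [0, 0, 12.4]], [0, [0.392, -0.405, 0.1326], [0, 0, 12.4]], [0, [0.392, -0.405, 0.1326], [0, 0, 12.4]]])

```text
time_s: 1.6
tcp_pos: [0.4435, -0.0716, 0.1208]
orientation: [3.141, 0.0, 0.136]
contact_force: [0.7, 0.5, 0.5]
width: -0.004
grasp_force: 0.0
```

Request:
drive_tool(targets=[[0, [0, -0.0015, 0.02], [0, 0, 0]], [0, [0, -0.0015, 0.04], [0, 0, 0]], [0, [0, -0.0015, 0.055], [0, 0, 0]], [0, [0, -0.0015, 0.064], [0, 0, 0]], [0, [0, -0.0015, 0.068], [0, 0, 0]], [0, [0, -0.0015, 0.068], [0, 0, 0]], [0, [0, -0.0015, 0.068], [0, 0, 0]]])

```text
time_s: 2.3
tcp_pos: [0.444, -0.0698, 0.0532]
orientation: [3.141, -0.001, 0.136]
contact_force: [-0.2, 0.5, 0.1]
width: -0.001
grasp_force: 0.0
```

Run:
```python
from bench import ctrl
import cv2,numpy as np
s=ctrl.state(); print(s["tcp_pos"],s["contact_force"])
a=ctrl.camera("top")["img"][150:270,260:400,::-1]; b=ctrl.camera("side")["img"][170:290,240:380,::-1]
cv2.imwrite("pics/p1.png",cv2.resize(np.hstack([a,b]),None,fx=2.85,fy=2.85,interpolation=cv2.INTER_CUBIC))
```

```text
[ 0.44399628 -0.0698425   0.05319741] [-0.24768357  0.46009227  0.0948348 ]
```

View pics/p1.png

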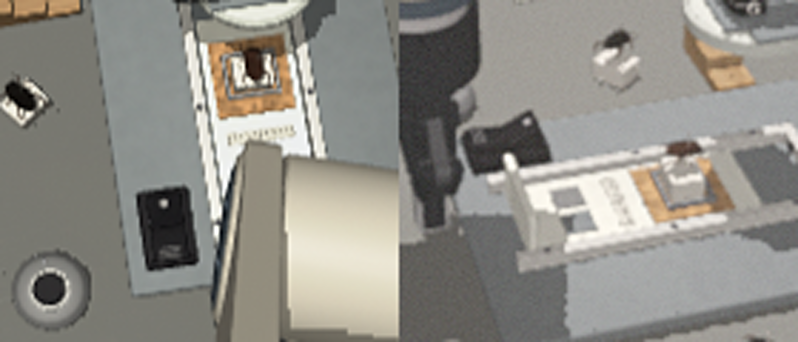

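Request:
drive_tool(targets=[[0, [0.005, 0, 0], [0, 0, 0]], [0, [0.012, 0, 0], [0, 0, 0]], [0, [0.02, 0, 0], [0, 0, 0]], [0, [0.027, 0, 0], [0, 0, 0]], [0, [0.032, 0, 0], [0, 0, 0]], [0, [0.036, 0, 0], [0, 0, 0]], [0, [0.038, 0, 0], [0, 0, 0]], [0, [0.039, 0, 0], [0, 0, 0]], [0, [0.04, 0, 0], [0, 0, 0]], [0, [0.041, 0, 0], [0, 0, 0]], [0, [0.042, 0, 0], [0, 0, 0]], [0, [0.043, 0, 0], [0, 0, 0]], [0, [0.044, 0, 0], [0, 0, 0]], [0, [0.045, 0, 0], [0, 0, 0]], [0, [0.046, 0, 0], [0, 0, 0]], [0, [0.047, 0, 0], [0, 0, 0]], [0, [0.048, 0, 0], [0, 0, 0]], [0, [0.049, 0, 0], [0, 0, 0]], [0, [0.05, 0, 0], [0, 0, 0]], [0, [0.051, 0, 0], [0, 0, 0]]])

```text
time_s: 4.4
tcp_pos: [0.4942, -0.0626, 0.0526]
orientation: [-3.142, 0.0, 0.136]
contact_force: [1.1, 0.3, 0.4]
width: -0.003
grasp_force: 0.3
```

Request:
drive_tool(targets=[[0, [0.001, 0, 0], [0, 0, 0]], [0, [0.002, 0, 0], [0, 0, 0]], [0, [0.003, 0, 0], [0, 0, 0]], [0, [0.004, 0, 0], [0, 0, 0]], [0, [0.005, 0, 0], [0, 0, 0]], [0, [0.006, 0, 0], [0, 0, 0]], [0, [0.007, 0, 0], [0, 0, 0]], [0, [0.008, 0, 0], [0, 0, 0]], [0, [0.009, 0, 0], [0, 0, 0]], [0, [0.01, 0, 0], [0, 0, 0]], [0, [0.0115, 0, 0], [0, 0, 0]], [0, [0.013, 0, 0], [0, 0, 0]], [0, [0.0145, 0, 0], [0, 0, 0]], [0, [0.016, 0, 0], [0, 0, 0]], [0, [0.0175, 0, 0], [0, 0, 0]], [0, [0.019, 0, 0], [0, 0, 0]], [0, [0.0205, 0, 0], [0, 0, 0]], [0, [0.022, 0, 0], [0, 0, 0]], [0, [0.0235, 0, 0], [0, 0, 0]], [0, [0.025, 0, 0], [0, 0, 0]]])

```text
time_s: 6.4
tcp_pos: [0.519, -0.0592, 0.0527]
orientation: [-3.142, 0.0, 0.136]
contact_force: [-3.0, -1.4, 2.0]
width: 0.0
grasp_force: 1.2
```

Request:
drive_tool(targets=[[0, [0.0015, 0, 0], [0, 0, 0]], [0, [0.003, 0, 0], [0, 0, 0]], [0, [0.0045, 0, 0], [0, 0, 0]], [0, [0.006, 0, 0], [0, 0, 0]], [0, [0.0075, 0, 0], [0, 0, 0]], [0, [0.009, 0, 0], [0, 0, 0]], [0, [0.0105, 0, 0], [0, 0, 0]], [0, [0.012, 0, 0], [0, 0, 0]], [0, [0.013, 0, 0], [0, 0, 0]], [0, [0.014, 0, 0], [0, 0, 0]], [0, [0.0145, 0, 0], [0, 0, 0]], [0, [0.015, 0, 0], [0, 0, 0]], [0, [0.0155, 0, 0], [0, 0, 0]]])

```text
time_s: 7.7
tcp_pos: [0.5342, -0.0571, 0.0527]
orientation: [-3.142, 0.0, 0.136]
contact_force: [-1.3, -1.2, 2.1]
width: -0.002
grasp_force: 1.1
```

Run:
```python
from bench import ctrl
import cv2,numpy as np
s=ctrl.state(); print(s["tcp_pos"],s["contact_force"])
b=ctrl.camera("side")["img"][170:300,235:410,::-1]
cv2.imwrite("pics/p2.png",cv2.resize(b,None,fx=4.5,fy=4.5,interpolation=cv2.INTER_CUBIC))
```

```text
[ 0.53423576 -0.05708418  0.05267471] [-1.28512856 -1.16977924  2.06757989]
```

View pics/p2.png

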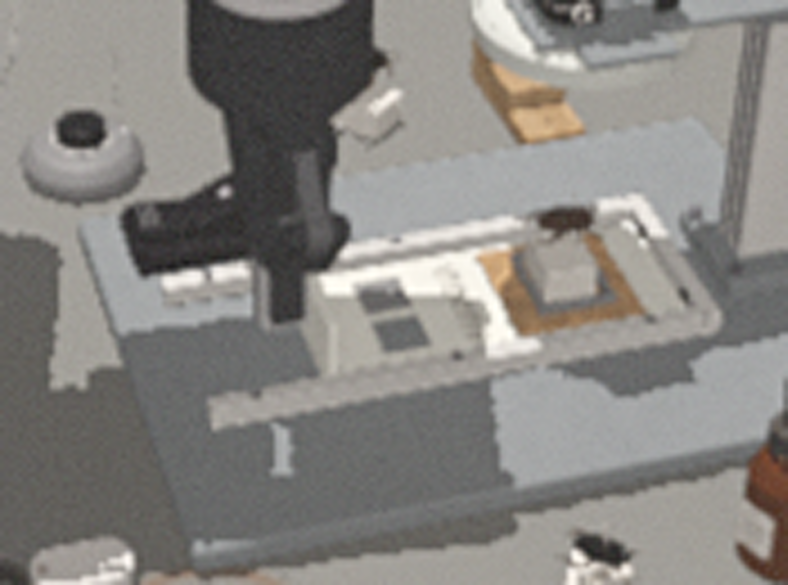

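The slide has moved along with the fingertip: its front plate is now at about (325,330) and the block still sits in its nest at (560,270). It isn't at the stop yet, so I'll continue slowly.

Request:
drive_tool(targets=[[0, [0.0005, 0, 0], [0, 0, 0]], [0, [0.001, 0, 0], [0, 0, 0]], [0, [0.0015, 0, 0], [0, 0, 0]], [0, [0.002, 0, 0], [0, 0, 0]], [0, [0.0025, 0, 0], [0, 0, 0]], [0, [0.003, 0, 0], [0, 0, 0]]])

```text
time_s: 8.35
tcp_pos: [0.5358, -0.0568, 0.0525]
orientation: [-3.141, 0.003, 0.137]
contact_force: [-8.3, -3.4, 6.6]
width: 0.0
grasp_force: 4.5
```

Request:
drive_tool(targets=[[0, [0.0004, 0, 0], [0, 0, 0]], [0, [0.0008, 0, 0], [0, 0, 0]], [0, [0.0012, 0, 0], [0, 0, 0]]])

```text
time_s: 8.65
tcp_pos: [0.5358, -0.0567, 0.0524]
orientation: [-3.141, 0.005, 0.137]
contact_force: [-12.5, -3.8, 10.7]
width: 0.004
grasp_force: 6.2
```

Request:
drive_tool(targets=[[0, [0.0004, 0, 0], [0, 0, 0]], [0, [0.0008, 0, 0], [0, 0, 0]]])

```text
time_s: 8.85
tcp_pos: [0.5358, -0.0567, 0.0523]
orientation: [-3.141, 0.007, 0.137]
contact_force: [-14.9, -4.9, 11.0]
width: -0.0
grasp_force: 7.5
```

Request:
drive_tool(targets=[[0, [-0.001, 0, 0], [0, 0, 0]], [0, [-0.002, 0, 0], [0, 0, 0]], [0, [-0.003, 0, 0], [0, 0, 0]], [0, [-0.004, 0, 0], [0, 0, 0]], [0, [-0.006, 0, 0], [0, 0, 0]], [0, [-0.01, 0, 0], [0, 0, 0]], [0, [-0.015, 0, 0], [0, 0, 0]], [0, [-0.02, 0, 0], [0, 0, 0]], [0, [-0.02, 0, -0.02], [0, 0, 0]], [0, [-0.02, 0, -0.04], [0, 0, 0]], [0, [-0.02, 0, -0.05], [0, 0, 0]], [0, [-0.02, 0, -0.05], [0, 0, 0]]])

```text
time_s: 10.05
tcp_pos: [0.5202, -0.0592, 0.1039]
orientation: [3.141, -0.003, 0.136]
contact_force: [0.9, -0.4, 0.8]
width: -0.001
grasp_force: 0.0
```

Run:
```python
from bench import ctrl
import cv2,numpy as np
s=ctrl.state(); print(s["tcp_pos"],s["contact_force"],s["orientation"])
b=ctrl.camera("side")["img"][170:300,235:410,::-1]
cv2.imwrite("pics/p3.png",cv2.resize(b,None,fx=4.5,fy=4.5,interpolation=cv2.INTER_CUBIC))
```

```text
[ 0.52023265 -0.05924895  0.10393225] [ 0.87911902 -0.36088365  0.84139895] [ 3.14094431e+00 -2.61973749e-03  1.36315752e-01]
```

View pics/p3.png

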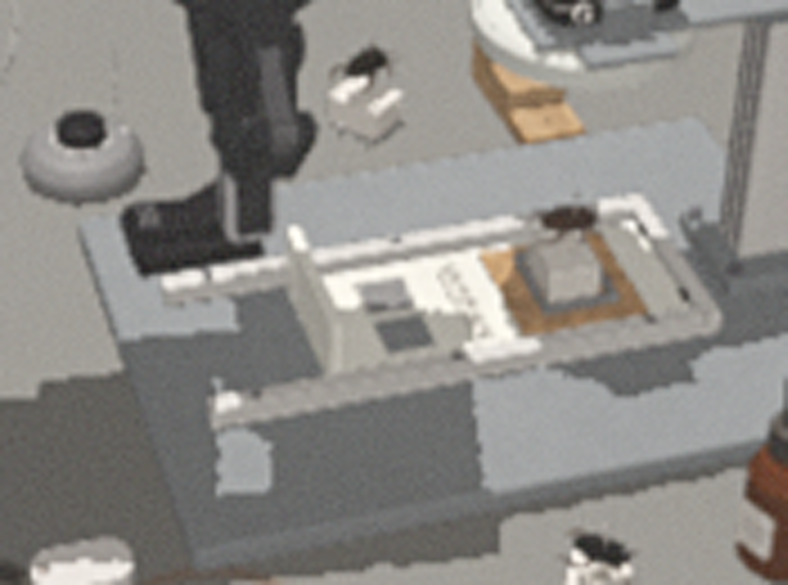

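The slide is home, its far end against the stop bar at about (690,290), with the block still in its nest. Next is the far end of the rocker.

Request:
drive_tool(targets=[[0, [0.004, -0.03, 0], [0, 0, 0]], [0, [0.008, -0.06, 0], [0, 0, 0]], [0, [0.0105, -0.0806, 0], [0, 0, 0]], [0, [0.0105, -0.0806, 0.01], [0, 0, 0]], [0, [0.0105, -0.0806, 0.022], [0, 0, 0]], [0, [0.0105, -0.0806, 0.028], [0, 0, 0]], [0, [0.0105, -0.0806, 0.03], [0, 0, 0]], [0, [0.0105, -0.0806, 0.03], [0, 0, 0]]])

```text
time_s: 10.9
tcp_pos: [0.5185, 0.0215, 0.072]
orientation: [-3.142, 0.001, 0.135]
contact_force: [-0.5, -0.5, 0.1]
width: 0.001
grasp_force: 0.0
```

Request:
drive_tool(targets=[[0, [0, 0, 0.001], [0, 0, 0]], [0, [0, 0, 0.002], [0, 0, 0]], [0, [0, 0, 0.003], [0, 0, 0]], [0, [0, 0, 0.004], [0, 0, 0]], [0, [0, 0, 0.005], [0, 0, 0]], [0, [0, 0, 0.006], [0, 0, 0]], [0, [0, 0, 0.007], [0, 0, 0]], [0, [0, 0, 0.008], [0, 0, 0]], [0, [0, 0, 0.009], [0, 0, 0]], [0, [0, 0, 0.01], [0, 0, 0]], [0, [0, 0, 0.011], [0, 0, 0]], [0, [0, 0, 0.012], [0, 0, 0]]])

```text
time_s: 12.1
tcp_pos: [0.5187, 0.0221, 0.0605]
orientation: [-3.142, 0.0, 0.136]
contact_force: [0.5, 0.2, 0.6]
width: -0.002
grasp_force: 0.5
```

Request:
drive_tool(targets=[[0, [0, 0, 0.0005], [0, 0, 0]], [0, [0, 0, 0.001], [0, 0, 0]], [0, [0, 0, 0.0015], [0, 0, 0]], [0, [0, 0, 0.002], [0, 0, 0]], [0, [0, 0, 0.0025], [0, 0, 0]]])

```text
time_s: 12.6
tcp_pos: [0.519, 0.0221, 0.0582]
orientation: [-3.142, -0.0, 0.136]
contact_force: [0.1, 0.3, 4.4]
width: 0.002
grasp_force: 1.9
```

Request:
drive_tool(targets=[[0, [0, 0, 0.0005], [0, 0, 0]], [0, [0, 0, 0.001], [0, 0, 0]]])

```text
time_s: 12.8
tcp_pos: [0.5191, 0.0222, 0.0578]
orientation: [3.142, -0.0, 0.136]
contact_force: [-2.5, -0.7, 14.3]
width: -0.001
grasp_force: 7.8
```

Request:
drive_tool(targets=[[0, [0, 0, 0.0005], [0, 0, 0]], [0, [0, 0, 0.001], [0, 0, 0]]])

```text
time_s: 13.0
tcp_pos: [0.5192, 0.0222, 0.0575]
orientation: [3.142, -0.001, 0.136]
contact_force: [-6.2, -0.1, 26.3]
width: 0.0
grasp_force: 13.3
```

Request:
drive_tool(targets=[[0, [0, 0, -0.001], [0, 0, 0]], [0, [0, 0, -0.003], [0, 0, 0]], [0, [0, 0, -0.006], [0, 0, 0]], [0, [0, 0, -0.012], [0, 0, 0]], [0, [0, 0, -0.025], [0, 0, 0]], [0, [0, 0, -0.04], [0, 0, 0]], [0, [-0.016, -0.032, -0.05], [0, 0, 0]], [0, [-0.032, -0.064, -0.05], [0, 0, 0]], [0, [-0.048, -0.096, -0.05], [0, 0, 0]], [0, [-0.048, -0.096, -0.05], [0, 0, 0]], [0, [-0.048, -0.096, -0.04], [0, 0, 0]], [0, [-0.048, -0.096, -0.04], [0, 0, 0]]])

```text
time_s: 14.2
tcp_pos: [0.4584, 0.1103, 0.0956]
orientation: [3.141, 0.0, 0.136]
contact_force: [0.2, 0.6, -0.1]
width: -0.001
grasp_force: 0.0
```

Run:
```python
from bench import ctrl
import cv2,numpy as np
s=ctrl.state(); print(s["tcp_pos"],s["contact_force"],s["orientation"])
b=ctrl.camera("side")["img"][160:290,235:410,::-1]
cv2.imwrite("pics/p4.png",cv2.resize(b,None,fx=4.5,fy=4.5,interpolation=cv2.INTER_CUBIC))
```

```text
[0.45838548 0.11031736 0.09557343] [ 0.23312326  0.63572477 -0.13453982] [3.14137764e+00 4.75810795e-04 1.36384608e-01]
```

View pics/p4.png

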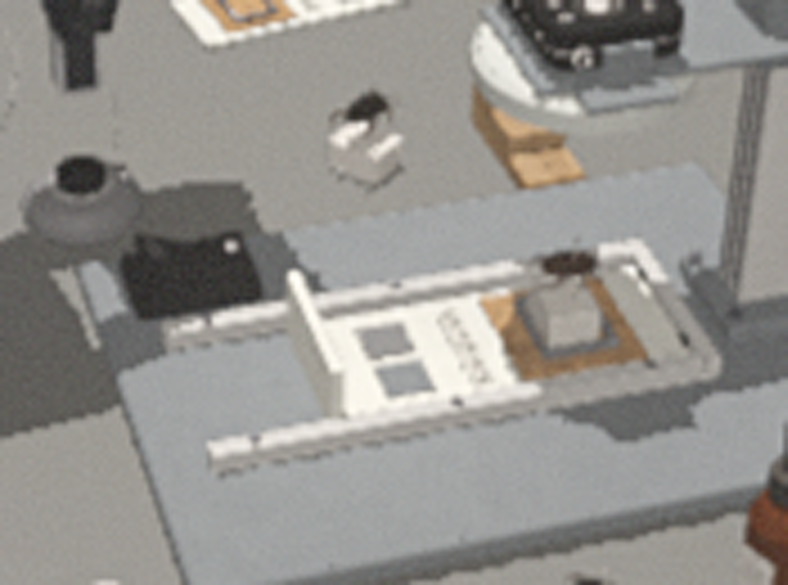

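The far half of the rocker is now level and the near end is raised at about (140,240), so the lamp is switched on. The fingertip is right above the button at (80,170). Next I'll press the release.

Request:
drive_tool(targets=[[0, [0, 0, 0.015], [0, 0, 0]], [0, [0, 0, 0.028], [0, 0, 0]], [0, [0, 0, 0.036], [0, 0, 0]], [0, [0, 0, 0.039], [0, 0, 0]], [0, [0, 0, 0.04], [0, 0, 0]], [0, [0, 0, 0.041], [0, 0, 0]], [0, [0, 0, 0.042], [0, 0, 0]], [0, [0, 0, 0.043], [0, 0, 0]], [0, [0, 0, 0.044], [0, 0, 0]], [0, [0, 0, 0.045], [0, 0, 0]], [0, [0, 0, 0.046], [0, 0, 0]], [0, [0, 0, 0.047], [0, 0, 0]], [0, [0, 0, 0.048], [0, 0, 0]], [0, [0, 0, 0.049], [0, 0, 0]], [0, [0, 0, 0.05], [0, 0, 0]]])

```text
time_s: 15.75
tcp_pos: [0.4584, 0.1108, 0.0462]
orientation: [-3.142, -0.0, 0.136]
contact_force: [-0.2, 0.9, 4.7]
width: 0.0
grasp_force: 2.0
```

Request:
drive_tool(targets=[[0, [0, 0, 0.0007], [0, 0, 0]], [0, [0, 0, 0.0014], [0, 0, 0]], [0, [0, 0, 0.002], [0, 0, 0]]])

```text
time_s: 16.05
tcp_pos: [0.4584, 0.1108, 0.0442]
orientation: [-3.142, -0.0, 0.136]
contact_force: [-1.7, 0.6, 5.6]
width: -0.001
grasp_force: 2.6
```

Request:
drive_tool(targets=[[0, [0, 0, 0.0005], [0, 0, 0]], [0, [0, 0, 0.001], [0, 0, 0]], [0, [0, 0, 0.001], [0, 0, 0]]])

```text
time_s: 16.35
tcp_pos: [0.4584, 0.1108, 0.0438]
orientation: [-3.142, -0.0, 0.136]
contact_force: [-4.1, -0.4, 16.6]
width: 0.004
grasp_force: 8.1
```

Request:
drive_tool(targets=[[0, [0, 0, -0.001], [0, 0, 0]], [0, [0, 0, -0.003], [0, 0, 0]], [0, [0, 0, -0.005], [0, 0, 0]], [0, [0, 0, -0.007], [0, 0, 0]], [0, [0, 0, -0.01], [0, 0, 0]], [0, [0, 0, -0.02], [0, 0, 0]], [0, [0, 0, -0.04], [0, 0, 0]], [0, [0, 0, -0.055], [0, 0, 0]], [0, [0.006, 0.03, -0.055], [0, 0, 0]], [0, [0.012, 0.062, -0.055], [0, 0, 0]], [0, [0.0186, 0.0962, -0.055], [0, 0, 0]], [0, [0.0186, 0.0962, -0.055], [0, 0, 0]], [0, [0.0186, 0.0962, -0.042], [0, 0, 0]], [0, [0.0186, 0.0962, -0.032], [0, 0, 0]], [0, [0.0186, 0.0962, -0.028], [0, 0, 0]], [0, [0.0186, 0.0962, -0.028], [0, 0, 0]]])

```text
time_s: 17.95
tcp_pos: [0.4887, 0.0187, 0.07]
orientation: [-3.141, 0.003, 0.138]
contact_force: [0.4, -0.4, 1.6]
width: 0.001
grasp_force: 0.0
```

Request:
drive_tool(targets=[[0, [0, 0, 0.001], [0, 0, 0]], [0, [0, 0, 0.002], [0, 0, 0]], [0, [0, 0, 0.003], [0, 0, 0]], [0, [0, 0, 0.004], [0, 0, 0]], [0, [0, 0, 0.005], [0, 0, 0]], [0, [0, 0, 0.006], [0, 0, 0]], [0, [0, 0, 0.007], [0, 0, 0]], [0, [0, 0, 0.008], [0, 0, 0]], [0, [0, 0, 0.009], [0, 0, 0]], [0, [0, 0, 0.01], [0, 0, 0]], [0, [0, 0, 0.011], [0, 0, 0]]])

```text
time_s: 19.05
tcp_pos: [0.4897, 0.0179, 0.0601]
orientation: [-3.142, 0.0, 0.136]
contact_force: [-0.3, -0.7, 1.3]
width: -0.002
grasp_force: 0.5
```

Request:
drive_tool(targets=[[0, [0, 0, 0.0007], [0, 0, 0]], [0, [0, 0, 0.0014], [0, 0, 0]], [0, [0, 0, 0.002], [0, 0, 0]], [0, [0, 0, 0.0025], [0, 0, 0]]])

```text
time_s: 19.45
tcp_pos: [0.4897, 0.018, 0.0578]
orientation: [-3.142, 0.0, 0.136]
contact_force: [-2.9, -0.3, 8.5]
width: -0.001
grasp_force: 4.4
```

Request:
drive_tool(targets=[[0, [0, 0, 0.0005], [0, 0, 0]], [0, [0, 0, 0.001], [0, 0, 0]]])

```text
time_s: 19.65
tcp_pos: [0.4898, 0.0179, 0.0575]
orientation: [-3.142, 0.0, 0.136]
contact_force: [-5.8, -0.5, 21.8]
width: -0.0
grasp_force: 10.5
```

On its stop. I'll lift clear, then check.

Request:
drive_tool(targets=[[0, [0, 0, -0.001], [0, 0, 0]], [0, [0, 0, -0.003], [0, 0, 0]], [0, [0, 0, -0.006], [0, 0, 0]], [0, [0, 0, -0.012], [0, 0, 0]], [0, [0, 0, -0.025], [0, 0, 0]], [0, [0, 0, -0.045], [0, 0, 0]], [0, [0, 0, -0.075], [0, 0, 0]], [0, [-0.02, 0, -0.11], [0, 0, 0]], [0, [-0.05, 0, -0.14], [0, 0, 0]], [0, [-0.08, 0, -0.14], [0, 0, 0]], [0, [-0.08, 0, -0.14], [0, 0, 0]], [0, [-0.08, 0, -0.14], [0, 0, 0]]])

```text
time_s: 20.85
tcp_pos: [0.4107, 0.0071, 0.1977]
orientation: [3.141, -0.002, 0.136]
contact_force: [-0.0, -0.4, -0.0]
width: 0.0
grasp_force: 0.0
```

Run:
```python
from bench import ctrl
import cv2,numpy as np
s=ctrl.state(); print(s["tcp_pos"],s["contact_force"],s["time_s"])
b=ctrl.camera("side")["img"][170:300,235:410,::-1]
cv2.imwrite("pics/p5.png",cv2.resize(b,None,fx=4.5,fy=4.5,interpolation=cv2.INTER_CUBIC))
```

```text
[0.41071909 0.00705764 0.19767862] [-0.03388094 -0.44180856 -0.04624605] 20.85
```

View pics/p5.png

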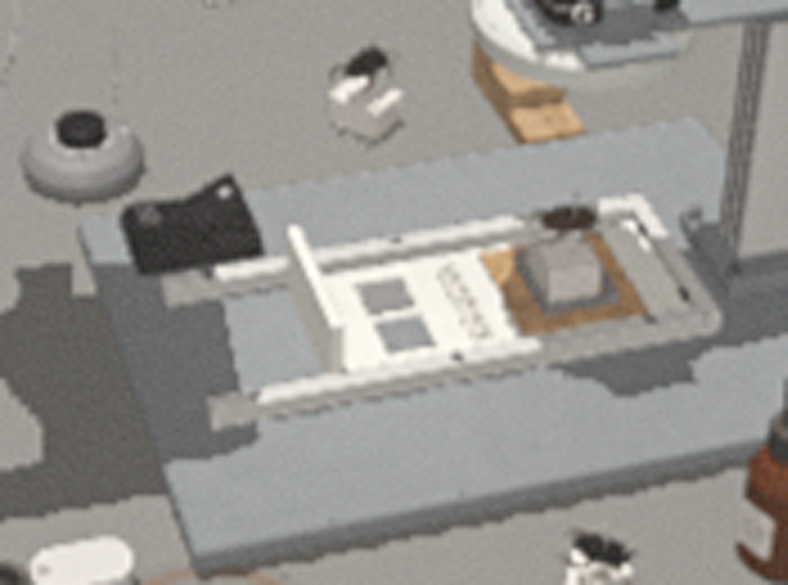

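The far end of the rocker is raised again at (228,185), the button is up at (80,128), and the plate is at (293,228)–(333,322). I'll do a quick numerical check that the plate is home.

Run:
```python
from h import *
p=[0.63271895,-0.04414521,0.13673529]; c,n=np.cos(p[2]),np.sin(p[2])
for d in (0,.003,.006):
  for y in(.036,-.036):
    x=-.085-d; u=proj("side",[p[0]+c*x-n*y,p[1]+n*x+c*y,.052]); print(d,y,((u-[235,170]+.4)*4.5).round(1))
```

```text
0 0.036 [288.5 225.4]
0 -0.036 [334.3 324.4]
0.003 0.036 [282.  226.5]
0.003 -0.036 [327.4 325.7]
0.006 0.036 [275.5 227.6]
0.006 -0.036 [320.6 326.9]
```

The plate matches the home position (predicted (288,225) and (334,324)), so I'm handing in.

```bash
python3 -c "
from bench import ctrl
print(ctrl.job_done())"
```

```text
the job is handed in; nothing more can be done
None
```

Job handed in at about 21 s: the slide is home, the lamp was switched on, the release pressed right down and let up, and the lamp switched off; the rocker's position was the only sign of the lamp's state, and the hand-in gave no verdict.

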